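Flip the sample's status paddle to green

TASK

The sample in the orange-capped tube is released: push the status paddle of its stand over its pivot with the fingertips, by the black finger peg, from red to green, so that it lies flat on its rests on the other side. Only push: do not take the peg between the fingers. Leave the blue-capped tube's paddle on red and do not disturb the tubes, the dish or the bottle.

Things in the scene. Friction and masses are not known exactly. Their poses are not given: they have to be found in the camera images.
- axle_orange (a point): Mid-axle, 70 mm up, of the fixed stand that holds the orange-capped tube; axes of the stand: x along the axle, away from the robot to the tube holder (50 mm block, 45 high, at x 50 to 100 mm), y left, z up; yaw within 0.35 rad. White base 90 (x) by 150 (y) by 8 mm centred below this point; grey cheeks 9 mm thick, 72 high, at x = +-34 mm.
- peg_orange (a point): On the axis of the orange tube's black finger peg: rod 12 mm thick, parallel to the axle, 62 mm out from it, on the paddle's side facing the robot. This point is at stand x = -66 mm; the rod runs from x = -27 (paddle edge) to -88 mm. Only bench below, 64 mm free under the rod when flat. Axes turn with the paddle: x as the axle, y outwards, z out of the red face.
- paddle_orange (a joint): Angle of the orange tube's paddle, rad: 0 flat on the left (+y) rests, red up; pi/2 upright; pi flat on the right (-y) rests, green up; stops at 0 and pi. Plate 54 mm along the axle, reaching 74 mm out from it, 5 mm thick, faces red and green with a white dot. Stiff hinge: about 1 N at the peg turns it, and it stays at any angle where it is left.
- tube_orange_mid (a point): Middle (half-way up) of the loose orange-capped tube, 113 mm tall, 22 mm across the cap, standing upright in its stand's holder block, 75 mm behind the axle; its top is 126 mm above the bench.
- axle_blue (a point): Mid-axle, 70 mm up, of the fixed stand that holds the blue-capped tube; axes of the stand: x along the axle, away from the robot to the tube holder (50 mm block, 45 high, at x 50 to 100 mm), y left, z up; yaw within 0.35 rad. White base 90 (x) by 150 (y) by 8 mm centred below this point; grey cheeks 9 mm thick, 72 high, at x = +-34 mm.
- peg_blue (a point): On the axis of the blue tube's black finger peg: rod 12 mm thick, parallel to the axle, 62 mm out from it, on the paddle's side facing the robot. This point is at stand x = -66 mm; the rod runs from x = -27 (paddle edge) to -88 mm. Only bench below, 64 mm free under the rod when flat. Axes turn with the paddle: x as the axle, y outwards, z out of the red face.
- paddle_blue (a joint): Angle of the blue tube's paddle, rad: 0 flat on the left (+y) rests, red up; pi/2 upright; pi flat on the right (-y) rests, green up; stops at 0 and pi. Plate 54 mm along the axle, reaching 74 mm out from it, 5 mm thick, faces red and green with a white dot. Stiff hinge: about 1 N at the peg turns it, and it stays at any angle where it is left.
- tube_blue_mid (a point): Middle (half-way up) of the loose blue-capped tube, 113 mm tall, 22 mm across the cap, standing upright in its stand's holder block, 75 mm behind the axle; its top is 126 mm above the bench.
- petri_mid (a point): Middle of a loose clear Petri dish, 58 mm across, 15 mm high, lying on the bench in front of the stands.
- amber_bottle_mid (a point): Middle of a loose small amber bottle with a white cap, 40 mm across, 75 mm tall, standing on the bench behind the stands.
Things that resemble listed ones, but are neither listed nor needed, are in the scene too. Leave any pink look-alike of the part that bears axle_blue alone.

How it is judged:
At the end, for the whole second after the job is handed in: The orange tube's paddle is within 0.10 rad of flat on its right-hand rests, green up, at rest; the blue tube's paddle still on red (below 0.35 rad); both tubes within 12 mm of their start and upright within 0.2 rad; dish and bottle within 20 mm of their start (value of joint paddle_orange above 3.04159 rad and velocity of joint paddle_orange between -0.05 and 0.05 rad/s and value of joint paddle_blue below 0.35 rad and distance of each of tube_orange_mid, tube_blue_mid from where it was at the start of the episode below 0.012 m and distance of each of petri_mid, amber_bottle_mid from where it was at the start of the episode below 0.02 m and angle between each of tube_orange_mid, tube_blue_mid's own z axis and vertical below 0.2 rad); the robot touches nothing.
It fails at once if the peg is taken between the fingers (grasp point within 8 mm of the peg's axis) (y of the grasp point in the frame of peg_orange between -0.008 and 0.008 m and z of the grasp point in the frame of peg_orange between -0.008 and 0.008 m and x of the grasp point in the frame of peg_orange between -0.03 and 0.045 m).
It fails at once if the blue-capped tube's paddle is turned past 0.35 rad (value of joint paddle_blue above 0.35 rad).
It fails at once if a tube is moved more than 12 mm, or the dish or bottle more than 20 mm (not (distance of each of tube_orange_mid, tube_blue_mid from where it was at the start of the episode below 0.012 m and distance of each of petri_mid, amber_bottle_mid from where it was at the start of the episode below 0.02 m)).
It also fails if it takes over 48 s, if anything falls off the work surface, if the arm or the gripper's body presses on something with over 40 N, if the wrist force passes 120 N, or if a joint passes its speed limit or range.

ROBOT

A 7-joint arm with a two-finger parallel gripper is mounted at the origin on a cart in front of the work surface, level with it; the furniture and walls round the work are solid. World frame = base frame: x ahead of the robot, y to its left, z up, the work surface at z = 0. Lengths are in m, angles in rad, forces in N, time in s.
With the tool pointing down it reaches from about 0.425 to 0.875 m from the base axis. Payload 4.7 kg.
Tool frame: the origin (TCP) lies where the fingers leave the gripper's body, on its centre line; the fingertips stand 70 mm ahead of it and the grasp point (between the pads) lies 51 mm ahead of it; z points along the fingers, y is the line along which they close (so a half turn about z gives the same grasp; the last joint's range is limited). The gripper opens to 87 mm and grips with 3 to 60 N. Pads are 19 mm wide; open, the fingers measure 117 mm over their backs; the gripper's body (75 mm by 190 mm) begins 51 mm behind the grasp point.
Start: joints at [-1.145, 0.321, -0.07, 1.45, 0.023, 1.371, -0.057], TCP at [0.26, 0.596, 0.292] pointing down, gripper open.
Joint ranges: [-2.86, 2.86], [-0.3, 2.09], [-1.38, 1.24], [0.06, 2.45], [-1.56, 4.7], [0.09, 2.05], [-2.69, 2.69]. Speed limits (rad/s): [2.57, 2.57, 3.14, 3.14, 3.14, 3.14, 3.14].

INTERFACE

Orientations are given as a rotation vector (axis times angle).
In Python, from bench import ctrl gives the robot as it stands.
- The arm moves only by the tool drive_tool, never from a script. Its argument "motion" is a list of rows, each a list of 3 entries, a list of its own where there are three numbers: the shift along the tool's x, y, z in cm, then the turn, a rotation vector about the tool's x, y, z in degrees, then the opening, from -1 (shut) to 1 (fully open). In form: [[[x, y, z], [ax, ay, az], claw], ...]. A call has 1 to 12 rows; each row shifts and turns the commanded pose from where the row before left it, along the tool's axes as they then stand; what a row does not reach is not made up. A row lasts 1/8 s, in which the tool goes at most 62.5 mm and 10.7 degrees, less where a joint would pass 70% of its speed; a pose out of reach is approached as far as the arm can. A call with a gripper value outside its range is refused whole. The fingers move at their own pace and stop on an object; "force" is the grip in N (left out, the last holds). Time passes only in rows, so rows that do not move let the fingers close. It gives the time, the measured TCP pose, the force, the opening and the grip force at its end, in the units of the state.
- ctrl.get_state(): the state, without advancing time (a new reading comes with each control period).
- ctrl.get_image(name): name is "side" or "top" or "wrist"; returns the picture (384x512x3 uint8, red, green, blue); there is no depth.
- ctrl.calibration(name): a dict with "K" (3x3 intrinsics, pixels), "origin" and "attitude" of the camera in the world; the wrist camera has in their place "tool_from_camera" (4x4, takes a point from camera to tool coordinates, whose origin is the TCP and whose axes are the flange's). Camera axes: x right, y up, looking along -z (the intrinsics and any distortion apply to the point x, -y, -z); pixel columns grow to the right and rows downward; lengths in m; the calibration is good to about 2 mm. A picture is of the moment at which its call begins: read the wrist's pose just before it. calibration takes no time and is no camera call.
- ctrl.close_job(): hands the job in; it is judged then, once.
The state is a dict: "time": time; "joint_positions": joint angles; "qd": joint speeds; "joint_torque": joint torques, N m; "position": TCP position; "tool_rot": TCP orientation; "ft_force": force on the tool from outside, world axes, zero at the start; "torque": the same for the moment, N m; "grip_width": opening from 0.0 (shut) to 1.0 (fully open); "grip_force": force on a finger pad.
Only numpy, scipy, OpenCV 4.12 (cv2) and the standard library are available. Lean on these libraries where they do the work, as an engineer would, in place of code of your own. Each camera call takes 0.05 s, during which the arm holds its last target. There are 200 camera calls.

## Working session

There is one attempt and no reset: what is moved stays moved. The work goes in short steps, Python scripts to look and compute and a tool call to move; the robot and the scene stay as the last step left them, time stands still between calls to the robot, and variables do not carry over. Pictures are saved under pics/ and viewed, at most 10 in all, crops included, and the job is handed in when it is done.

Besides the shell and the picture viewer there is one more tool, called after ">>>" as name(argument=value, ...) on one line, values as JSON. drive_tool: Moves the arm, as the interface text tells. Its arguments: {"type":"object","properties":{"motion":{"type":"array","items":{"type":"array"}},"force":{"type":"number"}},"required":["motion"]}

```bash
mkdir -p pics; python3 - <<'E'
from bench import ctrl
import cv2,numpy as np
for n in("side","top"):
    im=ctrl.get_image(n); cv2.imwrite(f"pics/{n}0.png",im[:,:,::-1]); print(n,ctrl.calibration(n))
print(ctrl.calibration("wrist")); s=ctrl.get_state(); print(s)
E
```

```text
side {'K': array([[350.13307024,   0.        , 258.711497  ],
       [  0.        , 350.13307024, 187.826111  ],
       [  0.        ,   0.        ,   1.        ]]), 'origin': array([0.58601362, 0.97442856, 0.48257512]), 'attitude': array([0.03410938, 1.71908416, 2.62088841])}
top {'K': array([[476.64648658,   0.        , 253.25263229],
       [  0.        , 476.64648658, 185.17348948],
       [  0.        ,   0.        ,   1.        ]]), 'origin': array([0.31793355, 0.06952489, 1.2867809 ]), 'attitude': array([ 0.15531785, -0.14400688, -1.59566401])}
{'K': array([[266.008092  ,   0.        , 249.43835601],
       [  0.        , 266.008092  , 192.90827984],
       [  0.        ,   0.        ,   1.        ]]), 'tool_from_camera': array([[-8.41822639e-04,  9.65537647e-01,  2.60262066e-01,
         7.10250485e-02],
       [ 9.99999636e-01,  7.76009382e-04,  3.55626394e-04,
        -3.51791346e-04],
       [ 1.41404867e-04,  2.60262271e-01, -9.65537949e-01,
        -9.41898279e-02],
       [ 0.00000000e+00,  0.00000000e+00,  0.00000000e+00,
         1.00000000e+00]])}
{'time': 0.1, 'joint_positions': array([-1.14487369,  0.32171102, -0.07007404,  1.45154788,  0.02260133,
        1.37082615, -0.05687833]), 'qd': array([ 1.63264452e-04, -9.42083391e-04,  1.31175624e-03, -2.85970406e-03,
       -9.31771142e-05,  8.39291692e-04,  9.65056365e-04]), 'joint_torque': array([-5.29092031e-04, -4.92572808e+01, -4.05883100e-01, -3.13400996e+01,
       -6.41327770e-02,  3.94183095e-02,  8.16325542e-05]), 'position': array([0.26007376, 0.595284  , 0.29129787]), 'tool_rot': array([-6.42215638e-01, -3.07499308e+00,  2.65037182e-03]), 'ft_force': array([-0.39202296, -0.23647702, -0.71815873]), 'torque': array([-0.01094264, -0.03639022, -0.01548973]), 'grip_force': 0.0, 'grip_width': 0.999626196996471}
```

View pics/side0.png

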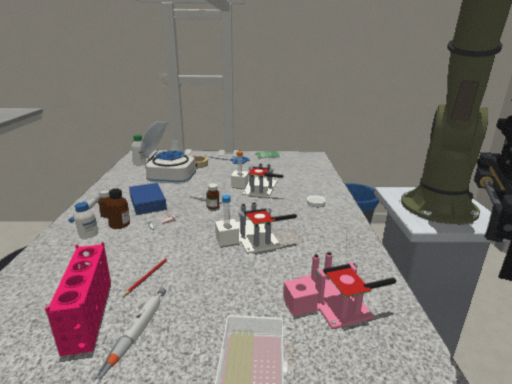

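View pics/top0.png

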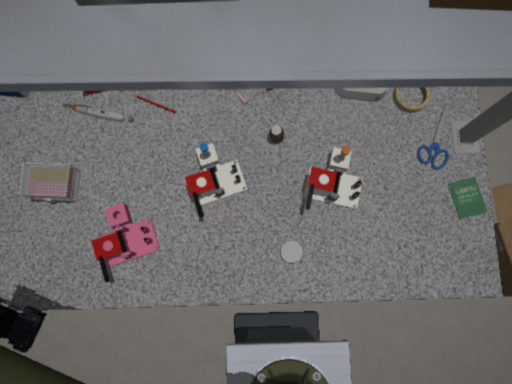

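Top view: the stands are orange-capped (cap 346,150; red plate 323,180; peg 310,196), blue-capped (cap 204,147; plate 202,182; peg 198,207) and a pink look-alike (plate 108,245) without a capped tube. The orange-capped white stand on the right fits the task. I'll confirm it in a crop and measure it from both views.

```bash
cat > h.py <<'E'
import numpy as np,cv2
from scipy.spatial.transform import Rotation as R
from bench import ctrl
def cam(n,s=None):
    c=ctrl.calibration(n)
    if n!="wrist": return c["K"],R.from_rotvec(c["attitude"]).as_matrix(),c["origin"]
    T=c["tool_from_camera"];A=R.from_rotvec(s["tool_rot"]).as_matrix()
    return c["K"],A@T[:3,:3],A@T[:3,3]+s["position"]
def ray(C,u,v):
    K,A,o=C; d=A@np.array([(u-K[0,2])/K[0,0],-(v-K[1,2])/K[1,1],-1]); return o,d/np.linalg.norm(d)
def plane(C,p,z):
    o,d=ray(C,*p); return o+d*(z-o[2])/d[2]
def tri(C1,p1,C2,p2):
    o1,d1=ray(C1,*p1);o2,d2=ray(C2,*p2)
    t=np.linalg.lstsq(np.c_[d1,-d2],o2-o1,rcond=None)[0]
    a=o1+t[0]*d1;b=o2+t[1]*d2; return (a+b)/2,np.linalg.norm(a-b)
def proj(C,P):
    K,A,o=C; q=A.T@(np.asarray(P)-o); return K[0,0]*q[0]/-q[2]+K[0,2],-K[1,1]*q[1]/-q[2]+K[1,2]
def blobs(im,lo,hi,box,amin=8):
    h=cv2.cvtColor(im,cv2.COLOR_RGB2HSV); m=cv2.inRange(h,np.array(lo),np.array(hi))
    x0,y0,x1,y1=box; k=np.zeros_like(m);k[y0:y1,x0:x1]=m[y0:y1,x0:x1]
    n,l,s,c=cv2.connectedComponentsWithStats(k)
    return [(s[i,4],c[i].round(1),cv2.minAreaRect(np.argwhere(l==i)[:,::-1].astype(np.float32))) for i in range(1,n) if s[i,4]>=amin]
E
python3 - <<'E'
from h import *
t=cv2.imread("pics/top0.png")[:,:,::-1].copy();s=cv2.imread("pics/side0.png")[:,:,::-1].copy()
for n,im,b in(("top",t,(290,130,375,220)),("side",s,(225,145,290,200))):
    for nm,lo,hi in(("red",(0,170,120),(6,255,255)),("orange",(8,150,120),(20,255,255)),("black",(0,0,0),(180,255,45))):
        for q in blobs(im,lo,hi,b): print(n,nm,q[0],q[1],cv2.boxPoints(q[2]).round(1).tolist())
a=cv2.resize(t[140:220,290:370],(480,480),interpolation=cv2.INTER_CUBIC);b=cv2.resize(s[145:205,225:290],(0,0),fx=4.8,fy=8,interpolation=cv2.INTER_CUBIC)
cv2.imwrite("pics/crop.png",np.hstack([a,b])[:,:,::-1])
E
```

```text
top red 354 [322.  178.7] [[307.5, 185.60000610351562], [311.79998779296875, 166.6999969482422], [336.6000061035156, 172.39999389648438], [332.29998779296875, 191.1999969482422]]
top orange 42 [345.6 149.9] [[342.0, 147.0], [349.0, 147.0], [349.0, 153.0], [342.0, 153.0]]
top black 60 [336.7 181.6] [[333.3999938964844, 191.89999389648438], [337.1000061035156, 171.60000610351562], [340.29998779296875, 172.1999969482422], [336.6000061035156, 192.5]]
top black 77 [309.4 196.4] [[305.1000061035156, 207.60000610351562], [310.20001220703125, 184.60000610351562], [313.6000061035156, 185.39999389648438], [308.5, 208.3000030517578]]
top black 12 [330.  197.9] [[327.5, 197.60000610351562], [328.79998779296875, 195.89999389648438], [333.0, 199.0], [331.70001220703125, 200.8000030517578]]
side red 52 [258.3 171.4] [[249.89999389648438, 173.3000030517578], [250.39999389648438, 167.60000610351562], [267.1000061035156, 169.0], [266.6000061035156, 174.6999969482422]]
side orange 10 [239.5 152.2] [[238.0, 151.0], [241.0, 151.0], [241.0, 153.0], [238.0, 153.0]]
side black 20 [269.7 174.9] [[266.0, 176.0], [266.0, 174.0], [275.0, 174.0], [275.0, 176.0]]
```

View pics/crop.png

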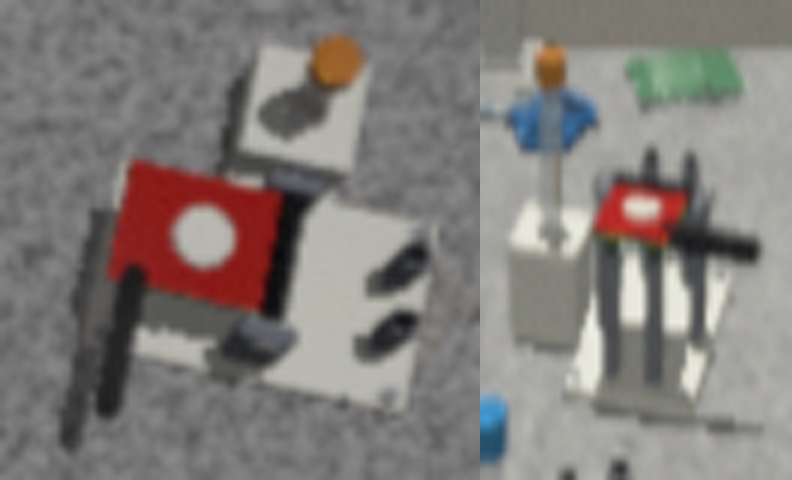

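Crop: the orange-capped tube stands in the white stand, with the red paddle on the left. The peg runs from top pixel (311.7,185) to (308,208.6), and its tip is at side pixel (283,176). The right rest posts are at top pixels (355–357, 184–195).

```bash
python3 - <<'E'
from h import *
T=cam("top");S=cam("side")
print("dot",tri(T,(324,179.5),S,(258.8,170.9)));print("tip",tri(T,(308,208.4),S,(282.7,176.2)));print("cap",tri(T,(346,150.2),S,(239.5,153)))
D=plane(T,(324,179.5),.074);a=plane(T,(311.3,187),.070);b=plane(T,(308.2,208),.070);cap=plane(T,(346,150.2),.126)
c=[plane(T,p,.073) for p in ((307.5,185.6),(311.8,166.7),(336.6,172.4),(332.3,191.2))]
print("pl",D,a,b,cap); print(np.round(c,4))
e=c[1]-c[0]+c[2]-c[3];print("yaw plate",np.arctan2(e[1],e[0]),"peg",np.arctan2(*(a-b)[1::-1]))
yaw=np.arctan2(e[1],e[0]);ex=np.array([np.cos(yaw),np.sin(yaw)]);ey=np.array([-ex[1],ex[0]])
print("axle from cap",cap[:2]-.075*ex, "peg tip-> axle", b[:2]+.088*ex-.062*ey, "dot stand",(D[:2]-(cap[:2]-.075*ex))@np.c_[ex,ey])
for n,p in(("petri",(291.5,252)),("blue peg",(200,218)),("bottle",(276,130))):print(n,plane(T,p,.07 if n!="petri" else .015))
s=ctrl.get_state();A=R.from_rotvec(s["tool_rot"]).as_matrix();print(A.round(3))
E
```

```text
dot (array([ 0.56052947, -0.10913387,  0.07302595]), np.float64(1.6551973740888534e-05))
tip (array([ 0.48564413, -0.06375151,  0.07282677]), np.float64(0.0011939098007167938))
cap (array([ 0.62559417, -0.16250786,  0.11714317]), np.float64(0.00016159682165925581))
pl [ 0.5603264  -0.10898939  0.074     ] [ 0.54231975 -0.07555859  0.07      ] [ 0.48765271 -0.06473118  0.07      ] [ 0.62318168 -0.16074256  0.126     ]
[[ 0.5458 -0.0656  0.073 ]
 [ 0.5956 -0.0793  0.073 ]
 [ 0.5783 -0.1429  0.073 ]
 [ 0.5291 -0.1288  0.073 ]]
yaw plate -0.2745664574142778 peg -0.1955305694331267
axle from cap [ 0.55099097 -0.14040783] peg tip-> axle [ 0.55554644 -0.14826824] dot stand [0.00046728 0.03277271]
petri [ 0.3794321  -0.02074645  0.015     ]
blue peg [0.47026154 0.21406172 0.07      ]
bottle [0.699175   0.01005789 0.07      ]
[[-0.916  0.4   -0.001]
 [ 0.4    0.916 -0.002]
 [-0.    -0.002 -1.   ]]
```

```bash
cat >> h.py <<'E'
AX=np.array([.553,-.144,.070]);YAW=-.262
def stand(p): c,s=np.cos(YAW),np.sin(YAW); return AX+np.array([c*p[0]-s*p[1],s*p[0]+c*p[1],p[2]-.07])
def att(t): # tilt deg: tool y = stand x, tool x = stand y, z down then tilted so tips point right
    c,s=np.cos(YAW),np.sin(YAW); return np.array([[-s,c,0],[c,s,0],[0,0,-1]]).T.T@R.from_euler('y',-t,degrees=True).as_matrix()
def plan(tip,t,n,L=.070,start=None):
    """tip: stand x,y and height z of the point L ahead of TCP"""
    if start is None: s=ctrl.get_state(); start=(s["position"],R.from_rotvec(s["tool_rot"]).as_matrix())
    A1=att(t);P1=stand(tip)-A1[:,2]*L; P,A=start
    w=R.from_matrix(A.T@A1).as_rotvec(degrees=True); step=R.from_rotvec(w/n,degrees=True).as_matrix()
    for i in range(n):
        d=A.T@(P1-P)/(n-i)*100; print([d.round(2).tolist(),(w/n).round(1).tolist(),-1]); P=P+A@d/100; A=A@step
    return P1,A1
E
python3 - <<'E'
from h import *
print(att(0).round(3)); print(plan((-.066,.14,.20),0,12))
E
```

```text
[[ 0.259  0.966  0.   ]
 [ 0.966 -0.259  0.   ]
 [ 0.     0.    -1.   ]]
[[-3.98, -3.6, 0.18], [-0.0, 0.0, 6.8], -1]
[[-4.38, -3.1, 0.18], [-0.0, 0.0, 6.8], -1]
[[-4.72, -2.56, 0.18], [-0.0, 0.0, 6.8], -1]
[[-4.99, -1.99, 0.18], [-0.0, 0.0, 6.8], -1]
[[-5.19, -1.38, 0.18], [-0.0, 0.0, 6.8], -1]
[[-5.31, -0.76, 0.18], [-0.0, 0.0, 6.8], -1]
[[-5.37, -0.13, 0.18], [-0.0, 0.0, 6.8], -1]
[[-5.34, 0.51, 0.18], [-0.0, 0.0, 6.8], -1]
[[-5.25, 1.14, 0.18], [-0.0, 0.0, 6.8], -1]
[[-5.08, 1.75, 0.18], [-0.0, 0.0, 6.8], -1]
[[-4.83, 2.33, 0.18], [-0.0, 0.0, 6.8], -1]
[[-4.52, 2.89, 0.18], [-0.0, 0.0, 6.8], -1]
(array([0.52551412, 0.00831719, 0.27      ]), array([[ 0.25901282,  0.96587388,  0.        ],
       [ 0.96587388, -0.25901282,  0.        ],
       [ 0.        ,  0.        , -1.        ]]))
```

>>> drive_tool(motion=[[[-4.0, -3.6, 0.2], [0, 0, 6.8], -1], [[-4.4, -3.1, 0.2], [0, 0, 6.8], -1], [[-4.7, -2.6, 0.2], [0, 0, 6.8], -1], [[-5.0, -2.0, 0.2], [0, 0, 6.8], -1], [[-5.2, -1.4, 0.2], [0, 0, 6.8], -1], [[-5.3, -0.8, 0.2], [0, 0, 6.8], -1], [[-5.4, -0.1, 0.2], [0, 0, 6.8], -1], [[-5.3, 0.5, 0.2], [0, 0, 6.8], -1], [[-5.2, 1.1, 0.2], [0, 0, 6.8], -1], [[-5.1, 1.8, 0.2], [0, 0, 6.8], -1], [[-4.8, 2.3, 0.2], [0, 0, 6.8], -1], [[-4.5, 2.9, 0.2], [0, 0, 6.8], -1]])

```text
time: 1.6
position: [0.5246, 0.0069, 0.268]
tool_rot: [-2.499, -1.904, -0.0]
ft_force: [0.2, -0.3, 0.2]
grip_width: 0.004
grip_force: 0.0
```

>>> drive_tool(motion=[[[0, 0, 0], [0, 0, 0], -1], [[0, 0, 0], [0, 0, 0], -1]])

```text
time: 1.85
position: [0.524, 0.0091, 0.2678]
tool_rot: [-2.494, -1.909, 0.001]
ft_force: [0.3, 0.8, -0.9]
grip_width: 0.01
grip_force: 0.0
```

```bash
python3 - <<'E'
from h import *
s=ctrl.get_state();im=ctrl.get_image("wrist");cv2.imwrite("pics/w1.png",im[:,:,::-1]);np.save("w1.npy",np.r_[s["position"],s["tool_rot"]])
print(s["position"],R.from_rotvec(s["tool_rot"]).as_matrix().round(3),s["joint_positions"].round(2),s["ft_force"])
E
```

```text
[0.52395338 0.00910068 0.26779867] [[ 0.261  0.965 -0.001]
 [ 0.965 -0.261  0.001]
 [ 0.    -0.001 -1.   ]] [-0.55  0.06  0.5   1.81 -0.03  1.28 -0.3 ] [ 0.34944902  0.84440827 -0.89807052]
```

View pics/w1.png

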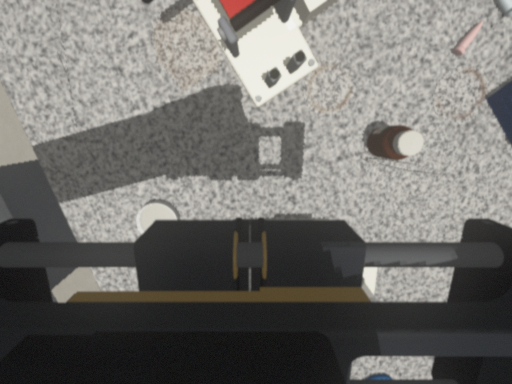

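The wrist view shows the blue stand (top) and the fingers (250,255). The gripper hides the orange stand, so I'll shift 22 cm to the right to see the peg.

>>> drive_tool(motion=[[[-5.5, 0, 0], [0, 0, 0], -1], [[-5.5, 0, 0], [0, 0, 0], -1], [[-5.5, 0, 0], [0, 0, 0], -1], [[-5.5, 0, 0], [0, 0, 0], -1], [[0, 0, 0], [0, 0, 0], -1], [[0, 0, 0], [0, 0, 0], -1]])

```text
time: 2.65
position: [0.4672, -0.2019, 0.2682]
tool_rot: [-2.492, -1.911, -0.002]
ft_force: [0.3, -1.0, -0.7]
grip_width: 0.001
grip_force: 0.0
```

```bash
python3 - <<'E'
from h import *
s=ctrl.get_state();im=ctrl.get_image("wrist");cv2.imwrite("pics/w2.png",im[:,:,::-1]);np.save("w2.npy",np.r_[s["position"],s["tool_rot"]])
print(s["position"],s["joint_positions"].round(2))
E
```

```text
[ 0.46717763 -0.20193258  0.26819038] [-0.33  0.02  0.7   1.85 -0.02  1.27  0.12]
```

View pics/w2.png

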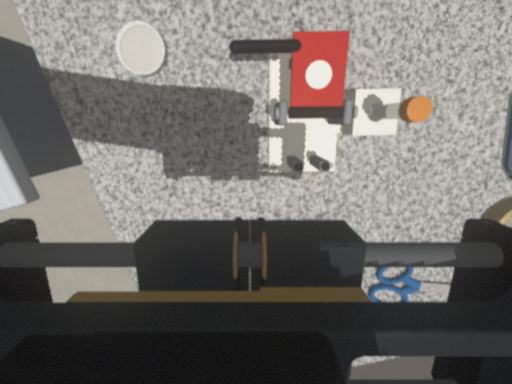

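The orange stand is clear: peg from (231,47) to (300,45), dot at (319,75), cap at (418,109), and stand nearly aligned with the tool. I'll compute the peg from this view and check its height against the top view.

```bash
python3 - <<'E'
from h import *
v=np.load("w2.npy");W=cam("wrist",dict(position=v[:3],tool_rot=v[3:]));T=cam("top")
im=cv2.imread("pics/w2.png")[:,:,::-1].copy()
for nm,lo,hi,b in(("red",(0,170,90),(6,255,255),(270,20,370,120)),("org",(8,150,120),(20,255,255),(390,90,440,130)),("blk",(0,0,0),(180,255,40),(220,35,305,57))):
    for q in blobs(im,lo,hi,b,60): print(nm,q[0],q[1],cv2.boxPoints(q[2]).round(1).tolist())
print("dot",tri(W,(319,75),T,(324,179.5)),"tip",tri(W,(231,47),T,(308.2,208.4)),"cap",tri(W,(418,109),T,(346,150.2)))
p0=plane(W,(231,47),.070);p1=plane(W,(299,45.5),.07);print(p0,p1,"yaw",np.arctan2(*(p1-p0)[1::-1]))
c=[plane(W,p,.0725) for p in((291,32.5),(348,31),(344,105),(291.5,106))];print(np.round(c,4))
E
```

```text
org 384 [418.9 108.3] [[408.0, 98.0], [430.0, 98.0], [430.0, 119.0], [408.0, 119.0]]
dot (array([ 0.56067752, -0.108521  ,  0.08141729]), np.float64(0.003769793953020334)) tip (array([ 0.48567024, -0.06317782,  0.08151201]), np.float64(0.0013746631330282895)) cap (array([ 0.62123428, -0.15968589,  0.13402218]), np.float64(0.0010812408674243726))
[ 0.48636032 -0.06001499  0.07      ] [ 0.55182093 -0.07626364  0.07      ] yaw -0.24330296756526737
[[ 0.5462 -0.0636  0.0725]
 [ 0.5999 -0.0767  0.0725]
 [ 0.5844 -0.1433  0.0725]
 [ 0.5316 -0.1301  0.0725]]
```

```bash
sed -i 's/^AX=.*/AX=np.array([.555,-.143,.070]);YAW=-.25/' h.py
python3 - <<'E'
from h import *
print("A");s=plan((-.073,.115,.17),40,5); print("B");s=plan((-.073,.115,.050),40,3,start=s); print("C");s=plan((-.073,.076,.050),40,2,start=s)
E
```

```text
A
[[4.77, -0.11, 0.9], [-0.0, -8.0, -0.1], -1]
[[4.84, -0.1, 0.22], [-0.0, -8.0, -0.1], -1]
[[4.83, -0.09, -0.46], [-0.0, -8.0, -0.1], -1]
[[4.72, -0.07, -1.12], [-0.0, -8.0, -0.1], -1]
[[4.51, -0.06, -1.77], [-0.0, -8.0, -0.1], -1]
B
[[2.57, 0.0, 3.06], [0.0, 0.0, 0.0], -1]
[[2.57, -0.0, 3.06], [0.0, 0.0, 0.0], -1]
[[2.57, 0.0, 3.06], [0.0, 0.0, 0.0], -1]
C
[[-1.49, 0.0, 1.25], [0.0, 0.0, 0.0], -1]
[[-1.49, 0.0, 1.25], [0.0, 0.0, 0.0], -1]
```

>>> drive_tool(motion=[[[4.8, -0.1, 0.9], [0, -8, -0.1], -1], [[4.8, -0.1, 0.2], [0, -8, -0.1], -1], [[4.8, -0.1, -0.5], [0, -8, -0.1], -1], [[4.7, -0.1, -1.1], [0, -8, -0.1], -1], [[4.5, -0.1, -1.8], [0, -8, -0.1], -1], [[2.6, 0, 3.1], [0, 0, 0], -1], [[2.6, 0, 3.1], [0, 0, 0], -1], [[0, 0, 0], [0, 0, 0], -1], [[0, 0, 0], [0, 0, 0], -1]])

```text
time: 3.82
position: [0.5237, 0.0283, 0.1448]
tool_rot: [2.069, 1.6, -0.754]
ft_force: [0.7, 0.2, -0.4]
grip_width: -0.0
grip_force: 0.0
```

```bash
python3 - <<'E'
from h import *
s=ctrl.get_state();A=R.from_rotvec(s["tool_rot"]).as_matrix()
print(s["position"],s["joint_positions"].round(2),R.from_matrix(att(40).T@A).as_rotvec(degrees=True))
print("B");s=plan((-.073,.115,.050),40,2); print("C");s=plan((-.073,.076,.050),40,2,start=s)
def tp(th,t,k=.0145,c=.014):
    th,t=np.radians([th,t]);n=np.array([-np.cos(t),np.sin(t)]);d=np.array([-np.sin(t),-np.cos(t)])
    y,z=.062*np.array([np.cos(th),np.sin(th)])+[0,.07]-n*k+d*c; return (-.073,y,z)
for th,t,n in((10,40,3),(30,40,3),(50,32,3),(70,20,3),(90,5,3),(110,0,3),(125,0,3)): print(th,tp(th,t));s=plan(tp(th,t),t,n,start=s)
E
```

```text
[0.52368201 0.02826207 0.14476557] [-0.72  0.45  0.39  1.78  0.41  1.38 -0.76] [0.28711406 0.03661875 0.16442484]
B
[[1.39, -0.01, 1.52], [-0.1, -0.0, -0.1], -1]
[[1.39, -0.01, 1.52], [-0.1, -0.0, -0.1], -1]
C
[[-1.49, 0.0, 1.25], [0.0, 0.0, 0.0], -1]
[[-1.49, 0.0, 1.25], [0.0, 0.0, 0.0], -1]
10 (-0.073, np.float64(0.06316669857637053), np.float64(0.060721144471229165))
[[-0.56, 0.0, 0.0], [0.0, 0.0, 0.0], -1]
[[-0.56, 0.0, 0.0], [0.0, 0.0, 0.0], -1]
[[-0.56, 0.0, 0.0], [0.0, 0.0, 0.0], -1]
30 (-0.073, np.float64(0.05580219292424883), np.float64(0.0809549574558795))
[[-0.62, -0.0, -0.36], [0.0, 0.0, 0.0], -1]
[[-0.62, -0.0, -0.36], [0.0, 0.0, 0.0], -1]
[[-0.62, -0.0, -0.36], [0.0, 0.0, 0.0], -1]
50 (-0.073, np.float64(0.044730659495568745), np.float64(0.09793825279580522))
[[-0.97, -0.0, -0.17], [-0.0, 2.7, 0.0], -1]
[[-0.96, -0.0, -0.22], [-0.0, 2.7, 0.0], -1]
[[-0.95, 0.0, -0.26], [-0.0, 2.7, 0.0], -1]
70 (-0.073, np.float64(0.03004250988102778), np.float64(0.11014595371950141))
[[-1.12, 0.0, -0.03], [0.0, 4.0, -0.0], -1]
[[-1.11, 0.0, -0.11], [0.0, 4.0, -0.0], -1]
[[-1.1, 0.0, -0.19], [0.0, 4.0, -0.0], -1]
90 (-0.073, np.float64(0.013224642723863101), np.float64(0.11678951595687452))
[[-1.21, -0.0, 0.06], [0.0, 5.0, 0.0], -1]
[[-1.21, 0.0, -0.04], [0.0, 5.0, 0.0], -1]
[[-1.2, 0.0, -0.15], [0.0, 5.0, 0.0], -1]
110 (-0.073, np.float64(-0.006705248886191459), np.float64(0.11426094248872633))
[[-0.86, 0.0, 0.15], [-0.0, 1.7, 0.0], -1]
[[-0.86, 0.0, 0.13], [-0.0, 1.7, 0.0], -1]
[[-0.87, -0.0, 0.1], [-0.0, 1.7, 0.0], -1]
125 (-0.073, np.float64(-0.021061739053764864), np.float64(0.1067874267459175))
[[-0.48, -0.0, 0.25], [0.0, 0.0, 0.0], -1]
[[-0.48, -0.0, 0.25], [0.0, 0.0, 0.0], -1]
[[-0.48, -0.0, 0.25], [0.0, 0.0, 0.0], -1]
```

>>> drive_tool(motion=[[[1.4, 0, 1.5], [0, 0, 0], -1], [[1.4, 0, 1.5], [0, 0, 0], -1], [[-1.5, 0, 1.3], [0, 0, 0], -1], [[-1.5, 0, 1.2], [0, 0, 0], -1], [[0, 0, 0], [0, 0, 0], -1], [[-0.6, 0, 0], [0, 0, 0], -1], [[-0.5, 0, 0], [0, 0, 0], -1], [[-0.6, 0, 0], [0, 0, 0], -1], [[0, 0, 0], [0, 0, 0], -1]])

```text
time: 4.95
position: [0.5113, -0.0194, 0.1141]
tool_rot: [2.071, 1.601, -0.751]
ft_force: [1.7, 2.9, -0.9]
grip_width: 0.004
grip_force: 1.5
```

```bash
python3 - <<'E'
from h import *
s=ctrl.get_state();print(s["position"],s["ft_force"])
a=ctrl.get_image("side");b=ctrl.get_image("top")
z=lambda i,b:cv2.resize(i[b[1]:b[3],b[0]:b[2]],(400,400),interpolation=cv2.INTER_CUBIC)
cv2.imwrite("pics/c2.png",np.hstack([z(b,(270,130,370,230)),z(a,(215,120,315,220))])[:,:,::-1])
E
```

```text
[ 0.51128764 -0.01935106  0.11407323] [ 1.72301113  2.94683222 -0.89474449]
```

View pics/c2.png

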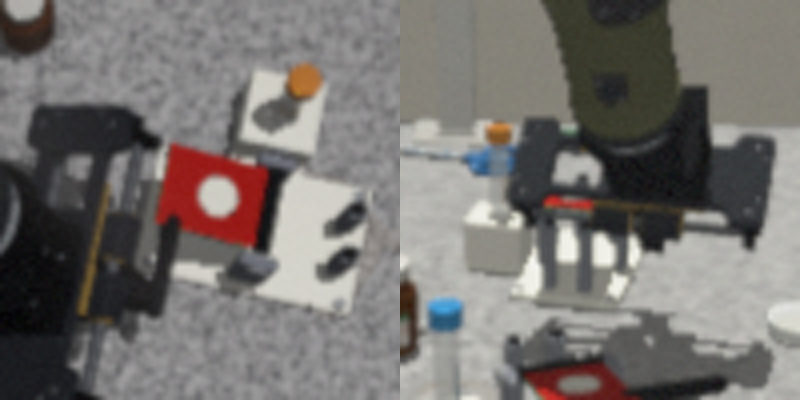

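The fingers are at the peg (top part of crop, ~(150,300)) with light contact and the right reaction direction, left and down. I'll continue lifting.

>>> drive_tool(motion=[[[-0.6, 0, -0.4], [0, 0, 0], -1], [[-0.6, 0, -0.4], [0, 0, 0], -1], [[-0.6, 0, -0.3], [0, 0, 0], -1], [[-1.0, 0, -0.2], [0, 2.7, 0], -1], [[-1.0, 0, -0.2], [0, 2.7, 0], -1], [[-0.9, 0, -0.3], [0, 2.7, 0], -1], [[0, 0, 0], [0, 0, 0], -1]])

```text
time: 5.92
position: [0.5038, -0.0476, 0.1581]
tool_rot: [2.17, 1.668, -0.621]
ft_force: [0.6, 0.3, 0.5]
grip_width: 0.006
grip_force: 0.0
```

```bash
python3 - <<'E'
from h import *
s=ctrl.get_state();print(s["position"],s["ft_force"]); A=R.from_rotvec(s["tool_rot"]).as_matrix(); t=s["position"]+.07*A[:,2]-AX
c,q=np.cos(YAW),np.sin(YAW);print("tip stand",c*t[0]+q*t[1],-q*t[0]+c*t[1],t[2]+.07)
a=ctrl.get_image("side");b=ctrl.get_image("top")
z=lambda i,b:cv2.resize(i[b[1]:b[3],b[0]:b[2]],(400,400),interpolation=cv2.INTER_CUBIC)
cv2.imwrite("pics/c3.png",np.hstack([z(b,(270,130,370,230)),z(a,(215,120,315,220))])[:,:,::-1])
E
```

```text
[ 0.50384832 -0.04756198  0.15806245] [0.5926429  0.29724402 0.50113152]
tip stand -0.07363954975627106 0.04286746692448027 0.09861002473757088
```

View pics/c3.png

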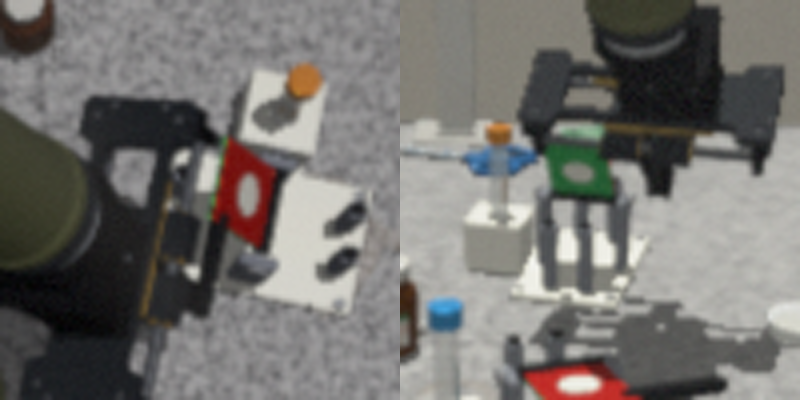

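The paddle is up by about 50° (green underside visible in the side view), and the tip is where planned. Continuing over the top.

>>> drive_tool(motion=[[[-1.1, 0, 0], [0, 4, 0], -1], [[-1.1, 0, -0.1], [0, 4, 0], -1], [[-1.1, 0, -0.2], [0, 4, 0], -1], [[-1.2, 0, 0.1], [0, 5, 0], -1], [[-1.2, 0, 0], [0, 5, 0], -1], [[-1.2, 0, -0.1], [0, 5, 0], -1], [[-0.9, 0, 0.1], [0, 1.7, 0], -1], [[-0.9, 0, 0.1], [0, 1.7, 0], -1], [[-0.9, 0, 0.1], [0, 1.7, 0], -1], [[-0.5, 0, 0.2], [0, 0, 0], -1], [[-0.5, 0, 0.2], [0, 0, 0], -1], [[0, 0, 0], [0, 0, 0], -1]])

```text
time: 7.52
position: [0.4785, -0.1421, 0.1783]
tool_rot: [-2.484, -1.916, 0.0]
ft_force: [0.4, 0.3, 0.1]
grip_width: 0.008
grip_force: 0.0
```

```bash
python3 - <<'E'
from h import *
s=ctrl.get_state();print(s["position"],s["ft_force"]); A=R.from_rotvec(s["tool_rot"]).as_matrix(); t=s["position"]+.07*A[:,2]-AX
c,q=np.cos(YAW),np.sin(YAW);print("tip stand",c*t[0]+q*t[1],-q*t[0]+c*t[1],t[2]+.07)
a=ctrl.get_image("side");b=ctrl.get_image("top")
z=lambda i,b:cv2.resize(i[b[1]:b[3],b[0]:b[2]],(400,400),interpolation=cv2.INTER_CUBIC)
cv2.imwrite("pics/c4.png",np.hstack([z(b,(270,130,370,230)),z(a,(215,120,315,220))])[:,:,::-1])
E
```

```text
[ 0.47854312 -0.14207907  0.17833392] [0.39517363 0.31760509 0.12487748]
tip stand -0.07457186498094565 -0.01782632762694382 0.10833469180231481
```

View pics/c4.png

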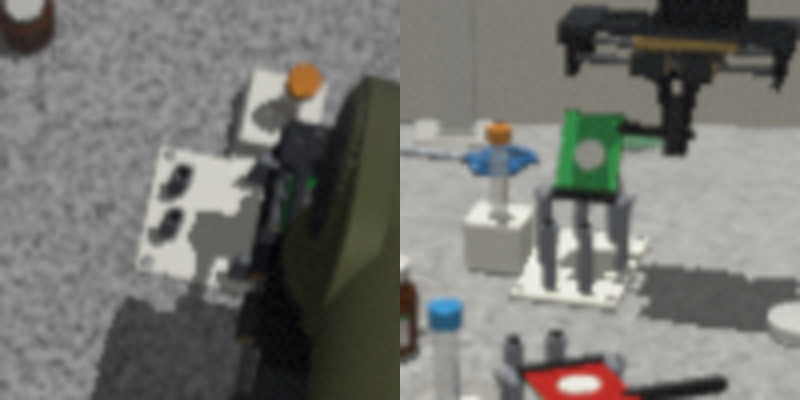

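The paddle is about 30° past upright with the peg to the right of the fingertips. Now I'll lift, go over the peg and press down along its arc.

```bash
python3 - <<'E'
from h import *
s=None
for y,z,n in((-.013,.108,1),(-.013,.150,1),(-.040,.150,1),(-.043,.1235,2),(-.054,.1116,2),(-.061,.097,2),(-.064,.0846,2),(-.065,.078,1),(-.065,.075,1)): print(y,z);s=plan((-.073,y,z),0,n,start=s)
E
```

```text
-0.013 0.108
[[0.48, 0.11, 0.07], [-0.2, -0.2, -0.4], -1]
-0.013 0.15
[[0.0, 0.0, -4.2], [0.0, 0.0, 0.0], -1]
-0.04 0.15
[[-2.7, 0.0, 0.0], [0.0, 0.0, 0.0], -1]
-0.043 0.1235
[[-0.15, -0.0, 1.32], [0.0, 0.0, 0.0], -1]
[[-0.15, -0.0, 1.32], [0.0, 0.0, 0.0], -1]
-0.054 0.1116
[[-0.55, -0.0, 0.59], [0.0, 0.0, 0.0], -1]
[[-0.55, -0.0, 0.59], [0.0, 0.0, 0.0], -1]
-0.061 0.097
[[-0.35, -0.0, 0.73], [0.0, 0.0, 0.0], -1]
[[-0.35, -0.0, 0.73], [0.0, 0.0, 0.0], -1]
-0.064 0.0846
[[-0.15, -0.0, 0.62], [0.0, 0.0, 0.0], -1]
[[-0.15, -0.0, 0.62], [0.0, 0.0, 0.0], -1]
-0.065 0.078
[[-0.1, 0.0, 0.66], [0.0, 0.0, 0.0], -1]
-0.065 0.075
[[0.0, 0.0, 0.3], [0.0, 0.0, 0.0], -1]
```

>>> drive_tool(motion=[[[0.5, 0.1, 0], [0, 0, 0], -1], [[0, 0, -4.2], [0, 0, 0], -1], [[0, 0, 0], [0, 0, 0], -1], [[-2.7, 0, 0], [0, 0, 0], -1], [[0, 0, 0], [0, 0, 0], -1], [[-0.1, 0, 1.3], [0, 0, 0], -1], [[-0.2, 0, 1.3], [0, 0, 0], -1], [[-0.5, 0, 0.6], [0, 0, 0], -1], [[-0.6, 0, 0.6], [0, 0, 0], -1], [[-0.3, 0, 0.7], [0, 0, 0], -1], [[-0.4, 0, 0.7], [0, 0, 0], -1], [[0, 0, 0], [0, 0, 0], -1]])

```text
time: 9.12
position: [0.4681, -0.1838, 0.1676]
tool_rot: [-2.483, -1.914, 0.0]
ft_force: [0.1, -0.0, 0.6]
grip_width: 0.009
grip_force: 0.0
```

>>> drive_tool(motion=[[[-0.1, 0, 0.6], [0, 0, 0], -1], [[-0.2, 0, 0.6], [0, 0, 0], -1], [[-0.1, 0, 0.6], [0, 0, 0], -1], [[0, 0, 0.2], [0, 0, 0], -1], [[0, 0, 0], [0, 0, 0], -1]])

```text
time: 9.75
position: [0.4675, -0.1878, 0.1484]
tool_rot: [-2.484, -1.915, -0.001]
ft_force: [0.0, 0.1, -0.1]
grip_width: 0.005
grip_force: 0.0
```

```bash
python3 - <<'E'
from h import *
s=ctrl.get_state();print(s["position"],s["ft_force"]); A=R.from_rotvec(s["tool_rot"]).as_matrix(); t=s["position"]+.07*A[:,2]-AX
c,q=np.cos(YAW),np.sin(YAW);print("tip stand",c*t[0]+q*t[1],-q*t[0]+c*t[1],t[2]+.07)
E
```

```text
[ 0.46752003 -0.1877686   0.14838032] [ 0.04176561  0.06567893 -0.05607334]
tip stand -0.07391897028649999 -0.06477047484463613 0.07838115252407367
```

>>> drive_tool(motion=[[[0, 0, 0.2], [0, 0, 0], -1], [[0, 0, 0.1], [0, 0, 0], -1], [[0, 0, 0], [0, 0, 0], -1]])

```text
time: 10.12
position: [0.4678, -0.1879, 0.1459]
tool_rot: [-2.485, -1.916, -0.002]
ft_force: [-1.4, -0.5, 2.3]
grip_width: 0.006
grip_force: 1.2
```

>>> drive_tool(motion=[[[0, 0, 0.2], [0, 0, 0], -1], [[0, 0, 0], [0, 0, 0], -1]])

```text
time: 10.38
position: [0.468, -0.188, 0.1452]
tool_rot: [-2.484, -1.915, -0.003]
ft_force: [-4.0, 0.7, 12.7]
grip_width: 0.004
grip_force: 6.5
```

The force rose to 12.7 N at tip height 75 mm, so the paddle is on its stop. I'll back off and check.

>>> drive_tool(motion=[[[0, 0, -2], [0, 0, 0], -1], [[0, 0, -5], [0, 0, 0], -1], [[0, 0, -5], [0, 0, 0], -1], [[-5, 0, 0], [0, 0, 0], -1], [[-5, 0, 0], [0, 0, 0], -1], [[0, 0, 0], [0, 0, 0], -1], [[0, 0, 0], [0, 0, 0], -1]])

```text
time: 11.25
position: [0.4426, -0.2844, 0.2628]
tool_rot: [-2.484, -1.915, -0.002]
ft_force: [0.0, 1.7, -0.0]
grip_width: 0.006
grip_force: 0.0
```

```bash
python3 - <<'E'
from h import *
s=ctrl.get_state();print(s["position"],s["ft_force"])
a=ctrl.get_image("side");b=ctrl.get_image("wrist")
z=lambda i,b:cv2.resize(i[b[1]:b[3],b[0]:b[2]],(400,400),interpolation=cv2.INTER_CUBIC)
cv2.imwrite("pics/c5.png",np.hstack([cv2.resize(b,(400,400)),z(a,(215,120,315,220))])[:,:,::-1])
E
```

```text
[ 0.44256327 -0.28435341  0.26283482] [ 0.03962037  1.69673397 -0.04490133]
```

View pics/c5.png

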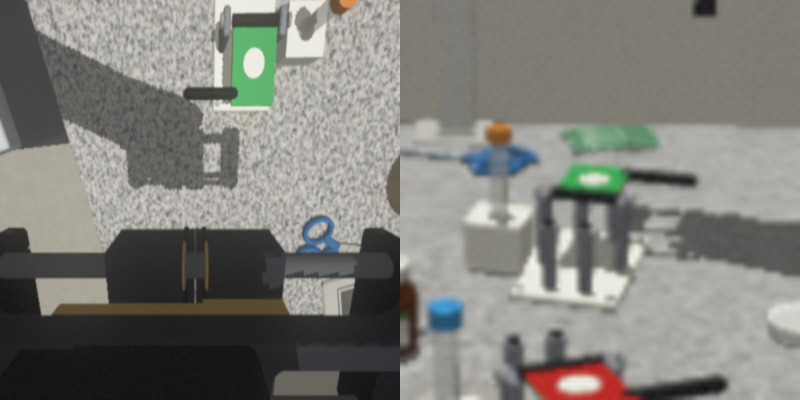

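The orange stand shows green up and flat on the right, the blue paddle is still red, the orange tube is upright in place, and the robot is clear. Handing in.

```bash
python3 -c "
from bench import ctrl
print(ctrl.close_job())"
```

```text
the job is handed in; nothing more can be done
None
```

I pushed the orange tube's paddle over to green and down onto its right-hand stop (12.7 N felt there), with the blue paddle still on red and the arm clear; I handed the job in at about 11 s, and the interface returned no verdict.

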